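# Clamp the tube carrier on the mixer with the ratchet handle

### The arm

A 6-joint arm with a two-finger parallel gripper is mounted at the origin on the work surface. World frame = base frame: x ahead of the robot, y to its left, z up, the work surface at z = 0. Lengths are in m, angles in rad, forces in N, time in s.
With the tool pointing down it reaches from about 0.275 to 0.75 m from the base axis. Payload 10.2 kg.
Tool frame: the origin (TCP) lies midway between the tips of the shut fingers; the grasp point (between the pads) lies 19 mm behind it; z points along the fingers, y is the direction in which the jaws open and shut (so a half turn about z gives the same grasp; the last joint's range is limited). The gripper opens to 88 mm and grips with 3 to 60 N. Pads are 18 mm wide; open, the fingers measure 123 mm over their backs; the gripper's body (75 mm by 187 mm) begins 45 mm behind the grasp point.
Start: joints at [0.967, 0.313, 1.498, -0, 1.331, -0.223], TCP at [0.195, 0.487, 0.239] pointing down, gripper open.
Joint ranges: [-2.94, 2.94], [-0.97, 2.17], [0.19, 2.56], [-1.23, 4.37], [0.02, 3.11], [-2.88, 2.88]. Speed limits (rad/s): [2.39, 2.39, 3.01, 3.14, 3.14, 3.14].

### API

Orientations are given as a rotation vector (axis times angle).
In Python, from plant import state, camera, camera_info, sign_off gives the robot as it stands.
- The arm moves only by the shell command python3 -m crank 'ROWS' [FORCE]. ROWS is JSON, a list of rows, each a list of 3 entries, a list of its own where there are three numbers: the shift along the tool's x, y, z in m, then the turn about the tool's z in degrees, then the finger opening in m, from 0 to 0.0881. A call has 1 to 20 rows; each row is the pose to reach, as a shift and turn from the pose measured when the call began, along the tool's axes at that moment; what a row does not reach only later rows make up. A row lasts 1/10 s, in which the tool goes at most 50 mm and 8.59 degrees, less where a joint would pass 70% of its speed; a pose out of reach is approached as far as the arm can. A call with a gripper value outside its range is refused whole. The fingers move at their own pace and stop on an object; FORCE is the grip in N (left out, the last holds). Time passes only in rows, so rows that repeat a pose let the fingers close. It gives the time, the measured TCP pose, the force and the opening at its end, in the units of the state.
- state(): the state, without advancing time (a new reading comes with each control period).
- camera(name): name is "scene" or "top" or "wrist"; returns (picture, depth): 420x560x3 uint8, red, green, blue; 420x560 float32, m along the optical axis (not along the pixel's ray), 0 where there is no reading.
- camera_info(name): a dict with "fx", "fy", "cx", "cy" (pixels), "R" (3x3) and "t" (3): a world point X has camera coordinates R X + t. Camera axes: x right, y down, z forward; pixel columns grow to the right and rows downward; lengths in m; the calibration is good to about 2 mm. A picture is of the moment at which its call begins: read the wrist's pose just before it. camera_info takes no time and is no camera call; for the wrist camera it gives the pose at the moment of the call.
- sign_off(): hands the job in, once; it reports no verdict.
The state is a dict: "time_s": time; "q": joint angles; "qvel": joint speeds; "joint_torque": joint torques, N m; "eef_pos": TCP position; "orientation": TCP orientation; "wrist_force": force on the tool from outside, world axes, zero at the start; "wrist_torque": the same for the moment, N m; "opening": finger opening in m.
Only numpy, scipy, OpenCV 4.12 (cv2) and the standard library are available. Lean on these libraries where they do the work, as an engineer would, in place of code of your own. Each camera call takes 0.05 s, during which the arm holds its last target. There are 200 camera calls.

### The job

Pick up the blue tube carrier by its fin, set it upright on the mixer platform and slide it under the clamp shoe until it sits fully home against both stops. Then swing the ratchet handle by its red post back and forth between the two pegs that block it until the shoe holds the carrier firmly: stop as soon as the pull has clearly risen above the easy running pull, and do not overtighten. Let go of everything, and do not disturb the other things on the table.

Things in the scene. Friction and masses are not known exactly. Their poses are not given: they have to be found in the camera images.
- mixer: fixed cream laboratory mixer, its dark flat platform 50 mm above the table. Origin: on the table, under the axis of the clamp bolt; z up, x runs from the front panel (robot side) to the back. The platform spans x -98..+128, y -68..+212 mm. Two aluminium stops on it form a corner
- home (a point): point on the platform (mixer x +30, y +107, z +50 mm) where the carrier's origin lies when it is home: flat on the platform and in contact with both stops, its axes parallel to the mixer's (x to x, y to y)
- end_stop (a point): middle of the top edge of the end stop's face, which looks to mixer -x at x = +85 mm; the stop is 100 mm long in y (60..160) and 25 mm high above the platform
- side_stop (a point): middle of the top edge of the side stop's face, which looks to mixer +y at y = +57 mm; the stop is 100 mm long in x (-20..+80) and 22 mm high above the platform, below the clamp shoe
- carrier: loose blue tube carrier, about 0.45 kg: block 110 (x) x 100 (y) x 30 mm high, six tubes with purple caps up to 75 mm high at x = +-42, y = -12, +12, +36 mm, and an aluminium fin to hold it by. Origin: under the block's centre; z up. Its bare edge, y = -50..-28 mm, is the one that goes under the clamp shoe
- carrier_grip (a point): grasp point on the carrier's fin, at carrier x 0, y +8, z +80 mm. The fin is 12 mm thick across carrier y (fingers close along y), 36 mm long in x, its top 95 mm above the carrier's underside
- shoe: steel clamp shoe, a bar 26 mm wide (mixer x) and 12 mm thick, reaching from the bolt axis to mixer y = +77 mm: it overlaps a seated carrier's edge by 20 mm. Origin on the bolt axis, 37 mm below its underside. It only moves down: 6 mm for each radian the bolt is tightened. From first touch to overtight it turns only about 0.3 rad further
- shoe_pad (a point): middle of the pressing underside of the shoe, 67 mm from the bolt axis. It starts 6 to 11 mm above the top of a seated carrier, so set the carrier down at least 25 mm to the +y side of home and slide it in under the shoe. Gap and give are too small to judge tightness by position: feel the pull
- bolt_head (a point): centre of the brass bolt head's top (black line across it turns with the bolt), on the vertical axis about which bolt and ratchet handle turn, about 79 mm above the platform. The bolt stays where it is left. A forward pull of about 8 N at the post turns the free bolt (some 5 to 6 N remain while the post is held still after a short slow pull); swinging back clicks with under 3 N and leaves the bolt alone
- handle_grip (a point): grasp point on the red upright round post (18 mm wide, 43 mm tall, its top 16 mm above this point) at the end of the ratchet handle, 120 mm from the bolt axis. The post turns with the handle. Once the shoe bears on the carrier the pull rises 1 N per 20 N of clamping force: a held pull of 8 to 9.5 N, 3 N above free running, is right; 11 N is overtightened
- handle (a joint): angle of the ratchet handle about the bolt axis, rad; at 0 it points along mixer -x. It grows, and tightens, when it swings clockwise seen from above (post towards mixer +y); two steel pegs (tops 76 mm above the platform) block it at -0.53 and +0.53. The ratchet has 20 teeth a turn (0.314 rad), so a forward swing first takes up to 0.31 rad of free play, then drives the bolt
- reagent_jar: white screw jar with a purple cap, 52 mm wide, 85 high, origin under its centre; a bystander
- amber_bottle: amber glass bottle, 60 mm wide, 130 high; a bystander
- beaker: clear open cup, 66 mm wide, 80 high; a bystander
- spanner: small flat steel spanner, 150 mm long, lying on the table; a bystander, not needed
- tray: shallow grey tray 120 x 160 x 30 mm; a bystander
- tube_rack: white rack 60 x 150 x 45 mm with one row of five capped tubes, no handle fin; a bystander
- tip_box: green box 80 x 120 x 60 mm; a bystander
Not all that is in view belongs to the job. What is shaped like the carrier but black or turquoise is not meant.

How it is judged:
On the way, in this order (a step that is already met when the one before it is completed fails the run):
1. the carrier sits home in the corner of both stops (x of carrier in the frame of mixer between 0.024 and 0.036 m and y of carrier in the frame of mixer between 0.101 and 0.113 m and z of carrier in the frame of mixer between 0.044 and 0.054 m and angle between the x axis of carrier and the x axis of mixer, either way round below 0.07 rad), for 0.2 s.
2. the ratchet has brought the shoe down hard on the carrier (over 40 N) (contact force between shoe and carrier above 40 N), for 0.2 s.
At the end, for the whole second after the job is handed in: The carrier lies flat in the corner of the two stops (its origin within 6 mm of home in x and in y, turned less than 0.07 rad), at rest, and the shoe presses on it with 40 to 140 N (all of step 1 and contact force between shoe and carrier between 40 and 140 N and linear speed of carrier below 0.01 m/s); the robot touches nothing.
It fails at once if the clamp is overtightened: the shoe presses on the carrier with more than 140 N (contact force between shoe and carrier above 140 N).
It fails at once if the carrier is tipped more than 0.35 rad (angle between carrier's own z axis and vertical above 0.35 rad).
It fails at once if another thing on the table is moved by more than 20 mm (distance of any of reagent_jar, amber_bottle, beaker, spanner, tray, tube_rack, tip_box from where it was at the start of the episode above 0.02 m).
It also fails if it takes over 72 s, if anything falls off the work surface, if the arm or the gripper's body presses on something with over 40 N, if the wrist force passes 120 N, or if a joint passes its speed limit or range.

## Working session

There is one attempt and no reset: what is moved stays moved. The work goes in short steps, Python scripts to look and compute and a shell command to move; the robot and the scene stay as the last step left them, time stands still between calls to the robot, and variables do not carry over. Pictures are saved under pics/ and viewed, about 8 in all and at most 12, crops included, and the job is handed in when it is done.

```bash
ls; mkdir -p pics; cat > h.py <<'E'
import numpy as np, cv2
from plant import state, camera, camera_info, sign_off
from scipy.spatial.transform import Rotation as Ro
def snap(n,f):
    i=camera_info(n); p,d=camera(n); cv2.imwrite('pics/'+f+'.png',p[:,:,::-1]); np.savez('pics/'+f,p=p,d=d,R=i['R'],t=i['t'],k=[i['fx'],i['fy'],i['cx'],i['cy']])
def load(f):
    return np.load('pics/'+f+'.npz')
def cloud(f):
    z=load(f); d=z['d'];fx,fy,cx,cy=z['k'];v,u=np.mgrid[:d.shape[0],:d.shape[1]]
    C=np.stack([(u-cx)/fx*d,(v-cy)/fy*d,d],-1); X=(C-z['t'])@z['R']; X[d==0]=np.nan
    return X,z['p']
def rel(T):
    s=state();R=Ro.from_rotvec(s['orientation']).as_matrix()
    return R.T@(np.array(T)-s['eef_pos'])
E
python3 - <<'E'
from h import *
s=state();print(s); print(Ro.from_rotvec(s['orientation']).as_matrix().round(3))
snap('top','top0');snap('scene','scene0')
a=cv2.imread('pics/top0.png');b=cv2.imread('pics/scene0.png')
E
```

```text
pics
{'time_s': 0.0, 'q': array([ 9.66607791e-01,  3.13450188e-01,  1.49842570e+00, -1.47895959e-05,
        1.33099199e+00, -2.23407643e-01]), 'qvel': array([-0.00080713, -0.00063255,  0.00053751,  0.00072822,  0.00095138,
        0.00128044]), 'joint_torque': array([-2.45375277e-04, -4.02205610e+01, -2.52262473e+01,  6.93758251e-02,
        3.52961454e-02, -8.37244966e-05]), 'eef_pos': array([0.19499121, 0.48718493, 0.23816526]), 'orientation': array([-5.94422143e-01, -3.08433534e+00,  1.84283111e-03]), 'wrist_force': array([ 0.19905471, -0.84980532, -0.35375937]), 'wrist_torque': array([-0.03791995, -0.01017929, -0.0393367 ]), 'opening': 0.0879882463562167}
[[-0.928  0.372 -0.001]
 [ 0.372  0.928 -0.001]
 [ 0.    -0.001 -1.   ]]
```

View pics/top0.png

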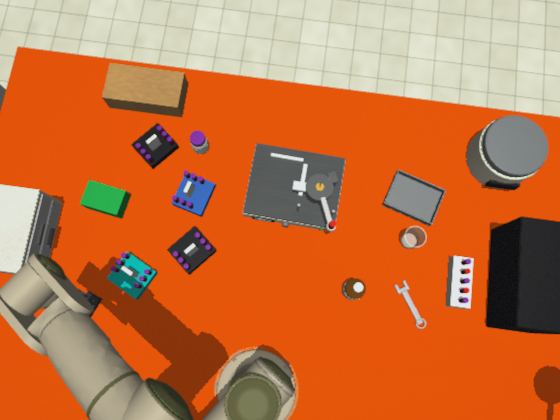

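View pics/scene0.png

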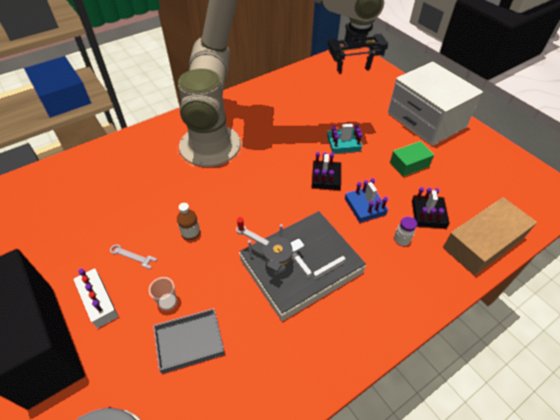

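```bash
python3 - <<'E'
from h import *
X,p=cloud('top0'); h=cv2.cvtColor(p,cv2.COLOR_RGB2HSV); H,S,V=[h[...,i].astype(int) for i in range(3)]
x,y,z=[X[...,i] for i in range(3)]
v,u=np.mgrid[:420,:560]
def rep(n,m,rect=True):
    P=X[m]; print(n,m.sum(),'med',np.nanmedian(P,0).round(4),'zmax',np.nanmax(P[:,2]).round(3))
    if rect: print('  rect',cv2.minAreaRect((P[:,:2]*1000).astype(np.float32)))
box=(u>235)&(u<355)&(v>135)&(v<240)
rep('platform',box&(abs(z-.05)<.006))
for nm,sl in (('end',(u<306)&(v<164)),('side',(u>298)&(u<308)&(v<180))): rep(nm,box&sl&(z>.062)&(z<.085)&(V>130))
rep('red',box&((H<6)|(H>174))&(S>170)&(z>.08))
rep('gold',box&(H>15)&(H<30)&(S>120)&(z>.1))
c=(u>165)&(u<222)&(v>165)&(v<220)
rep('blueblock',c&(H>100)&(H<125)&(S>100)&(z>.022)&(z<.036))
rep('fin',c&(S<60)&(z>.085))
m=c&(H>125)&(H<150)&(z>.06)
n,l,st,ce=cv2.connectedComponentsWithStats(m.astype(np.uint8))
for i in range(1,n): 
    if st[i,4]>4: print('cap',np.nanmedian(X[l==i],0).round(3),st[i,4])
crop=np.hstack([cv2.resize(p[160:225,160:225],(400,400),interpolation=2),cv2.resize(p[140:240,240:350],(400,400),interpolation=2)])
cv2.imwrite('pics/crop0.png',crop[:,:,::-1])
E
```

```text
platform 4833 med [ 0.6059 -0.0089  0.0501] zmax 0.056
  rect ((614.8179931640625, -30.845108032226562), (282.9917907714844, 230.31961059570312), 88.04435729980469)
end 138 med [0.6903 0.0023 0.0748] zmax 0.083
  rect ((690.838623046875, -0.21695327758789062), (106.95826721191406, 14.288310050964355), 85.91126251220703)
side 85 med [ 0.6613 -0.052   0.0724] zmax 0.081
  rect ((662.9234619140625, -50.949588775634766), (71.38134765625, 22.956857681274414), 13.519065856933594)
red 39 med [ 0.4836 -0.1467  0.1707] zmax 0.177
  rect ((486.0338134765625, -147.89532470703125), (14.074653625488281, 15.141279220581055), 51.76451873779297)
gold 50 med [ 0.5956 -0.1019  0.1314] zmax 0.14
  rect ((596.4700317382812, -102.10269165039062), (21.2696590423584, 20.998811721801758), 2.7543506622314453)
blueblock 742 med [0.5446 0.2633 0.0299] zmax 0.036
  rect ((548.2842407226562, 275.11669921875), (99.89203643798828, 105.39802551269531), 75.79673767089844)
fin 57 med [0.5505 0.2827 0.0933] zmax 0.101
  rect ((552.2357788085938, 282.1873474121094), (13.549886703491211, 34.41788864135742), 74.7496566772461)
cap [0.598 0.299 0.074] 18
cap [0.592 0.276 0.075] 17
cap [0.586 0.253 0.075] 18
cap [0.517 0.319 0.074] 21
cap [0.512 0.296 0.073] 22
cap [0.506 0.274 0.075] 21
```

View pics/crop0.png

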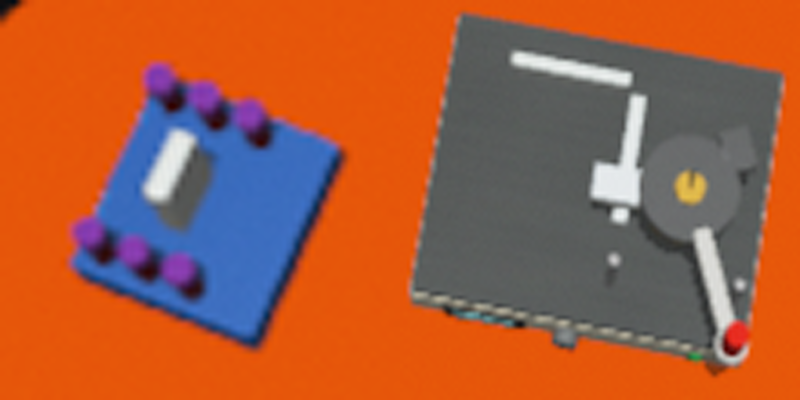

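The blue carrier is at about (0.549, 0.2745) m, yaw about −14.6°, with its fin at (0.551, 0.282). The bolt is at (0.596, −0.102) and the post at about (0.485, −0.147). Next I move above the carrier.

```bash
python3 -m crank '[[[-0.03,-0.004,0],-1,0.088],[[-0.07,-0.01,0],-2,0.088],[[-0.11,-0.015,0],-3,0.088],[[-0.15,-0.02,0.0],-4,0.088],[[-0.19,-0.025,0.0],-5,0.088],[[-0.23,-0.03,0],-6,0.088],[[-0.27,-0.04,0],-7,0.088],[[-0.31,-0.045,0],-7.2,0.088],[[-0.35,-0.05,0.01],-7.2,0.088],[[-0.38,-0.055,0.02],-7.2,0.088],[[-0.4,-0.058,0.03],-7.2,0.088],[[-0.407,-0.058,0.03],-7.2,0.088],[[-0.407,-0.058,0.03],-7.2,0.088],[[-0.407,-0.058,0.03],-7.2,0.088]]'
python3 - <<'E'
from h import *
snap('wrist','w0')
X,p=cloud('w0');print(state()['eef_pos'],rel([.551,.282,.061]))
x,y,z=[X[...,i] for i in range(3)]
h=cv2.cvtColor(p,cv2.COLOR_RGB2HSV)
m=(h[...,1]<60)&(z>.087)&(z<.105)&(abs(x-.55)<.04)&(abs(y-.28)<.04)
P=X[m];print(m.sum())
if m.sum():print(P.mean(0),cv2.minAreaRect((P[:,:2]*1000).astype(np.float32)))
E
```

```text
time_s: 1.5
eef_pos: [0.5507, 0.2828, 0.2088]
orientation: [-0.398, -3.116, 0.001]
wrist_force: [-0.2, 0.1, 1.1]
opening: 0.088
[0.55061235 0.28295864 0.20896451] [-0.00057323 -0.00076424  0.14796504]
780
[0.54981209 0.28420972 0.09464293] ((550.70654296875, 283.9401550292969), (11.129183769226074, 36.12522888183594), 75.66482543945312)
```

View pics/w0.png

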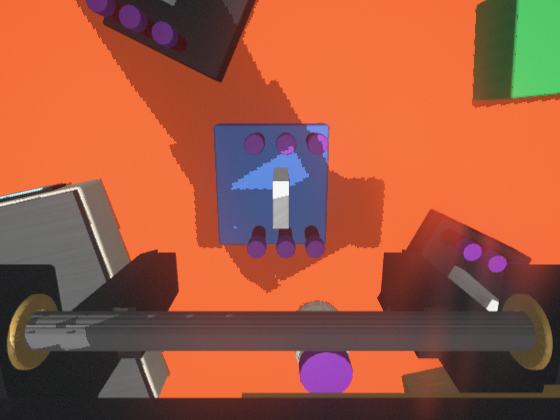

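The carrier is squarely below, with the fin at about (281,200) and the fingers clear of the jar at (325,370). I'll descend and grip.

```bash
python3 -m crank '[[[0,0.001,0.04],0,0.088],[[0,0.001,0.08],0,0.088],[[0,0.001,0.115],0,0.088],[[0,0.001,0.135],0,0.088],[[0,0.001,0.146],0,0.088],[[0,0.001,0.146],0,0.088],[[0,0.001,0.146],0,0.0],[[0,0.001,0.146],0,0.0],[[0,0.001,0.146],0,0.0],[[0,0.001,0.146],0,0.0],[[0,0.001,0.146],0,0.0],[[0,0.001,0.146],0,0.0],[[0,0.001,0.146],0,0.0],[[0,0.001,0.146],0,0.0]]' 40
python3 -m crank '[[[0,0,-0.02],0,0],[[0,0,-0.06],0,0],[[0,0,-0.1],0,0],[[0,0,-0.12],0,0],[[0,0,-0.12],0,0]]'
python3 - <<'E'
from h import *
print(state())
X,p=cloud('top0')
x,y,z=[X[...,i] for i in range(3)]
h=cv2.cvtColor(p,cv2.COLOR_RGB2HSV)
v,u=np.mgrid[:420,:560]
# mixer yaw from end-stop and platform left/back edges: fit lines
def line(P,ax): # ax: along axis index
    a=P[:,ax];b=P[:,1-ax]
    for _ in range(3):
        c=np.polyfit(a,b,1);r=abs(np.polyval(c,a)-b);k=r<2*r.std()+1e-4;a,b=a[k],b[k]
    return np.degrees(np.arctan(c[0])).round(2),c.round(4)
m=(h[...,2]>130)&(z>.068)&(z<.08)&(u<306)&(u>265)&(v<164)&(v>145); print('end',line(X[m][:,:2],1))
m=(h[...,2]>130)&(z>.068)&(z<.08)&(u>298)&(u<308)&(v<178)&(v>162); print('side',line(X[m][:,:2],0))
pl=(abs(z-.05)<.004)&(u>235)&(u<355)&(v>135)&(v<240)
P=X[pl][:,:2]
for lo,hi,nm in((-.15,.09,'back'),):
    b=np.arange(lo,hi,.01); E=np.array([[P[abs(P[:,1]-c)<.004][:,0].max(),c] for c in b]);print(nm,line(E,1))
    E=np.array([[P[abs(P[:,1]-c)<.004][:,0].min(),c] for c in b]);print('front',line(E,1))
b=np.arange(.53,.70,.01)
E=np.array([[c,P[abs(P[:,0]-c)<.004][:,1].max()] for c in b]);print('left',line(E,0))
E=np.array([[c,P[abs(P[:,0]-c)<.004][:,1].min()] for c in b]);print('right',line(E,0))
E
```

```text
time_s: 2.95
eef_pos: [0.5509, 0.2838, 0.0629]
orientation: [0.398, 3.116, -0.001]
wrist_force: [-0.0, 0.2, -0.3]
opening: 0.0263
time_s: 3.45
eef_pos: [0.5519, 0.2842, 0.1861]
orientation: [0.397, 3.111, 0.003]
wrist_force: [0.3, -0.6, -0.8]
opening: 0.0006
{'time_s': 3.45, 'q': array([ 2.87356041e-01,  5.62057351e-01,  1.26572285e+00, -5.37368539e-04,
        1.30811640e+00, -1.02939045e+00]), 'qvel': array([-2.31572033e-03,  5.19921361e-02,  7.19279163e-02,  1.72571523e-05,
       -4.61472962e-02, -3.96151621e-04]), 'joint_torque': array([-1.22457737e-02, -5.19209611e+01, -2.58082670e+01,  2.21224496e-02,
        5.39262537e-01, -7.17435032e-04]), 'eef_pos': array([0.55191726, 0.28424969, 0.18606017]), 'orientation': array([3.97086323e-01, 3.11092816e+00, 2.85075852e-03]), 'wrist_force': array([ 0.33711017, -0.55180954, -0.81782239]), 'wrist_torque': array([-0.00724949, -0.05329766,  0.02289651]), 'opening': 0.0006097151260838053}
end (np.float64(1.9), array([0.0332, 0.6909]))
side (np.float64(-0.13), array([-0.0023, -0.0523]))
back (np.float64(2.17), array([0.038, 0.728]))
front (np.float64(2.57), array([0.0448, 0.5043]))
left (np.float64(-2.27), array([-0.0396,  0.1329]))
right (np.float64(-1.45), array([-0.0253, -0.1536]))
```

The fingers had not closed when I lifted. I'll reopen, check the fin and regrip.

```bash
python3 -m crank '[[[0,0,0],0,0.088],[[0,0,0],0,0.088],[[0,0,0],0,0.088],[[0,0,0],0,0.088],[[0,0,0],0,0.088],[[0,0,0],0,0.088],[[0,0,0],0,0.088],[[0,0,0],0,0.088],[[0,0,0],0,0.088]]'
python3 - <<'E'
from h import *
snap('wrist','w1')
X,p=cloud('w1')
x,y,z=[X[...,i] for i in range(3)]
h=cv2.cvtColor(p,cv2.COLOR_RGB2HSV)
m=(h[...,1]<60)&(z>.087)&(z<.105)&(abs(x-.55)<.04)&(abs(y-.28)<.04)
P=X[m];r=cv2.minAreaRect((P[:,:2]*1000).astype(np.float32));print(m.sum(),P.mean(0),r,state()['opening'],rel([.5507,r[0][1]/1000,.061]))
E
```

```text
time_s: 4.35
eef_pos: [0.5519, 0.2842, 0.186]
orientation: [0.397, 3.111, 0.003]
wrist_force: [0.6, 0.2, 0.1]
opening: 0.0703
966 [0.54974483 0.28414181 0.09462986] ((550.6090087890625, 283.8495788574219), (11.583979606628418, 36.168174743652344), 75.62701416015625) 0.07440672226046587 [ 0.00173245 -0.00100472  0.12501385]
```

```bash
python3 -m crank '[[[0.001,0,0.04],0,0.088],[[0.001,0,0.08],0,0.088],[[0.001,0,0.11],0,0.088],[[0.001,0,0.124],0,0.088],[[0.001,0,0.124],0,0.0],[[0.001,0,0.124],0,0.0],[[0.001,0,0.124],0,0.0],[[0.001,0,0.124],0,0.0],[[0.001,0,0.124],0,0.0],[[0.001,0,0.124],0,0.0],[[0.001,0,0.124],0,0.0],[[0.001,0,0.124],0,0.0],[[0.001,0,0.124],0,0.0],[[0.001,0,0.124],0,0.0],[[0.001,0,0.124],0,0.0],[[0.001,0,0.124],0,0.0],[[0.001,0,0.124],0,0.0]]' 40
```

```text
time_s: 6.1
eef_pos: [0.5516, 0.2845, 0.0621]
orientation: [0.397, 3.111, 0.002]
wrist_force: [-1.6, -2.2, 0.8]
opening: 0.0111
```

```bash
python3 -m crank '[[[0,0,-0.005],0,0],[[0,0,-0.01],0,0],[[0,0,-0.03],0,0],[[0,0,-0.06],0,0],[[0,0,-0.09],0,0],[[0,0,-0.11],0,0],[[0,0,-0.11],0,0],[[0,0,-0.11],0,0]]'
python3 - <<'E'
from h import *
psi=np.radians(-2.2);c,s=np.cos(psi),np.sin(psi);M=np.array([[c,-s],[s,c]]);o=np.array([.5968,-.102])
for n,q in(('home',(30,107)),('grip home',(30,115)),('grip pre',(18,152)),('end',(85,110)),('side',(30,57))): print(n,o+M@(np.array(q)/1000))
st=state();print(st['eef_pos'],st['wrist_force'],Ro.from_rotvec(st['orientation']).as_matrix().round(3))
print(rel(list(o+M@[.018,.152])+[.16]))
E
```

```text
time_s: 6.9
eef_pos: [0.5506, 0.2844, 0.1711]
orientation: [0.397, 3.112, 0.002]
wrist_force: [-0.4, 0.5, -4.9]
opening: 0.0115
home [0.63088538 0.0037695 ]
grip home [0.63119249 0.0117636 ]
grip pre [0.62062168 0.04919698]
end [0.68596001 0.00465596]
side [ 0.62896599 -0.04619365]
[0.55062737 0.28437522 0.17113512] [-0.35540215  0.46857896 -4.86816021] [[-0.968  0.251  0.004]
 [ 0.251  0.968  0.001]
 [-0.004  0.002 -1.   ]]
[-0.1267743  -0.21007837  0.01128512]
```

```bash
python3 -m crank '[[[-0.006,-0.01,0],-0.6,0],[[-0.018,-0.03,0],-2,0],[[-0.033,-0.055,0],-3.5,0],[[-0.048,-0.08,0],-5,0],[[-0.063,-0.105,0],-6.5,0],[[-0.078,-0.13,0],-8,0],[[-0.093,-0.155,0],-9.5,0],[[-0.108,-0.18,0],-11,0],[[-0.118,-0.196,0],-12,0],[[-0.124,-0.205,0],-12.2,0],[[-0.127,-0.21,0],-12.2,0],[[-0.127,-0.21,0],-12.2,0],[[-0.127,-0.21,0],-12.2,0],[[-0.127,-0.21,0],-12.2,0]]'
python3 - <<'E'
from h import *
snap('wrist','w2');snap('scene','s2')
st=state();print(st['eef_pos'],st['wrist_force'],Ro.from_rotvec(st['orientation']).as_matrix().round(3))
a=load('w2')['p'];b=load('s2')['p'][190:340,190:400]
cv2.imwrite('pics/v2.png',np.hstack([cv2.resize(a,(400,300)),cv2.resize(b,(400,300))])[:,:,::-1])
E
```

```text
time_s: 8.3
eef_pos: [0.6206, 0.0501, 0.1713]
orientation: [0.063, 3.137, 0.001]
wrist_force: [-0.1, -0.3, -4.4]
opening: 0.0117
[0.62066201 0.04990389 0.17135473] [-0.1796427   0.84310026 -5.30055277] [[-0.999  0.04   0.004]
 [ 0.04   0.999  0.001]
 [-0.004  0.001 -1.   ]]
```

View pics/v2.png

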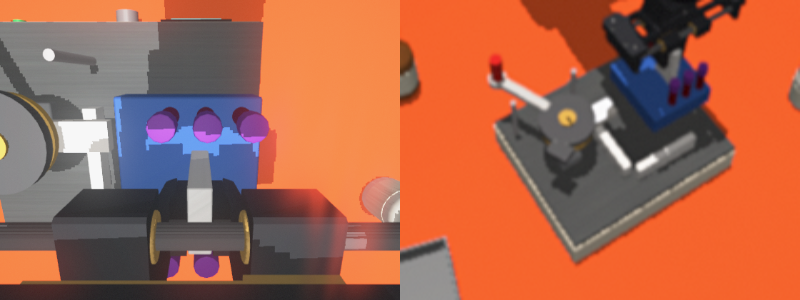

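The left view has the carrier held level over the platform to the +y side of the shoe (shoe at about (90,135), carrier edge at about (115,150)). The right view agrees. I'll lower it.

```bash
python3 -m crank '[[[0,0,0.02],0,0],[[0,0,0.04],0,0],[[0,0,0.05],0,0],[[0,0,0.054],0,0],[[0,0,0.056],0,0],[[0,0,0.0575],0,0],[[0,0,0.0585],0,0],[[0,0,0.0585],0,0],[[0,0,0.0585],0,0]]'
python3 - <<'E'
from h import *
st=state();print(st['eef_pos'],st['wrist_force'])
X,p=cloud('w2');x,y,z=[X[...,i] for i in range(3)];h=cv2.cvtColor(p,cv2.COLOR_RGB2HSV);H,S,V=[h[...,i].astype(int) for i in range(3)]
def rep(n,m): 
    P=X[m];print(n,m.sum(),np.median(P,0).round(4) if len(P) else '',cv2.minAreaRect((P[:,:2]*1000).astype(np.float32)) if len(P)>5 else '')
rep('block',(H>100)&(H<125)&(S>100)&(abs(z-.139)<.006))
rep('shoe/side',(S<60)&(V>150)&(z>.09)&(z<.108)&(y<0)&(y>-.08))
rep('side',(S<60)&(V>150)&(abs(z-.072)<.003)&(y<0)&(y>-.08))
rep('gold',(H>15)&(H<32)&(S>100)&(abs(z-.13)<.01)&(y<-.05))
m=(abs(z-.05)<.003)
P=X[m];b=np.arange(.53,.6,.005)
E=np.array([[c,P[abs(P[:,0]-c)<.003][:,1].max()] for c in b if (abs(P[:,0]-c)<.003).sum()>5]);print(E.round(4)[:14:3],np.degrees(np.polyfit(E[:,0],E[:,1],1)[0]))
E
```

```text
time_s: 9.3
eef_pos: [0.621, 0.0499, 0.1132]
orientation: [0.063, 3.136, 0.001]
wrist_force: [-0.5, -0.8, -5.4]
opening: 0.0116
[0.62103449 0.04988135 0.11316711] [-0.47217769 -0.79190504 -5.44380153]
block 17954 [0.5991 0.0356 0.1391] ((600.3023681640625, 42.97220993041992), (99.64639282226562, 70.96244812011719), 87.80205535888672)
shoe/side 3184 [ 0.5964 -0.0458  0.1019] ((597.2492065429688, -46.902992248535156), (44.19950485229492, 26.364870071411133), 88.08921813964844)
side 1163 [ 0.6314 -0.0521  0.0718] ((616.93603515625, -51.73945617675781), (12.954508781433105, 79.71321868896484), 87.68089294433594)
gold 292 [ 0.5968 -0.0923  0.1302] ((588.9219970703125, -84.38848114013672), (13.499530792236328, 44.38237762451172), 35.91820526123047)
[[ 0.53    0.1131]
 [ 0.545   0.1125]
 [ 0.56    0.1117]
 [ 0.575   0.111 ]
 [ 0.59   -0.0344]] -148.47353578863363
```

```bash
python3 -m crank '[[[0,0,0.0007],0,0],[[0,0,0.0014],0,0],[[0,0,0.0014],0,0]]'; python3 -m crank '[[[0,-0.004,0],0,0],[[0,-0.01,0],0,0],[[0,-0.016,0],0,0],[[0,-0.022,0],0,0],[[0,-0.028,0],0,0],[[0,-0.031,0],0,0],[[0,-0.033,0],0,0],[[0,-0.033,0],0,0]]'
```

```text
time_s: 9.6
eef_pos: [0.6211, 0.0499, 0.112]
orientation: [0.063, 3.136, 0.001]
wrist_force: [-0.1, 0.1, -2.8]
opening: 0.0116
time_s: 10.4
eef_pos: [0.6199, 0.0165, 0.112]
orientation: [0.063, 3.136, 0.001]
wrist_force: [0.3, 0.1, -2.9]
opening: 0.0118
```

```bash
python3 -m crank '[[[0,-0.001,0.0003],0,0],[[0,-0.002,0.0003],0,0],[[0,-0.003,0.0003],0,0],[[0,-0.004,0.0003],0,0],[[0,-0.004,0.0003],0,0]]'; python3 -m crank '[[[0,-0.001,0],0,0],[[0,-0.001,0],0,0]]';python3 -m crank '[[[0,-0.001,0],0,0],[[0,-0.001,0],0,0]]'
```

```text
time_s: 10.9
eef_pos: [0.6199, 0.0125, 0.112]
orientation: [0.063, 3.135, 0.001]
wrist_force: [-0.4, 2.1, 1.4]
opening: 0.0122
time_s: 11.1
eef_pos: [0.6198, 0.0116, 0.112]
orientation: [0.063, 3.135, 0.001]
wrist_force: [-0.6, 2.9, -0.2]
opening: 0.0116
time_s: 11.3
eef_pos: [0.6198, 0.0114, 0.1122]
orientation: [0.063, 3.135, 0.003]
wrist_force: [0.6, 7.0, 0.8]
opening: 0.0113
```

```bash
python3 -m crank '[[[-0.002,0,0],0,0],[[-0.004,0,0],0,0],[[-0.006,0,0],0,0],[[-0.008,0,0],0,0],[[-0.009,0,0],0,0],[[-0.009,0,0],0,0]]'; python3 -m crank '[[[-0.001,0,0],0,0],[[-0.002,0,0],0,0],[[-0.002,0,0],0,0]]';python3 -m crank '[[[-0.001,0,0],0,0],[[-0.001,0,0],0,0]]'
```

```text
time_s: 11.9
eef_pos: [0.6284, 0.0113, 0.1121]
orientation: [0.063, 3.136, 0.004]
wrist_force: [-3.4, 4.7, 1.4]
opening: 0.0117
time_s: 12.2
eef_pos: [0.63, 0.0113, 0.1121]
orientation: [0.063, 3.138, 0.004]
wrist_force: [-4.6, 2.8, 2.7]
opening: 0.0117
time_s: 12.4
eef_pos: [0.6301, 0.0112, 0.1122]
orientation: [0.062, 3.141, 0.004]
wrist_force: [-8.7, 2.8, 4.6]
opening: 0.0115
```

```bash
python3 -m crank '[[[-0.001,-0.001,0],0,0],[[-0.001,-0.001,0],0,0],[[-0.001,-0.001,0],0,0]]'; python3 -m crank '[[[0.0002,0.0002,0],0,0.03],[[0.0002,0.0002,0],0,0.05],[[0.0002,0.0002,0],0,0.06],[[0.0002,0.0002,0],0,0.06],[[0.0002,0.0002,0],0,0.06],[[0.0002,0.0002,0],0,0.06],[[0.0002,0.0002,0],0,0.06],[[0.0002,0.0002,0],0,0.06]]'; python3 -m crank '[[[0,0,-0.02],0,0.06],[[0,0,-0.06],0,0.06],[[0,0,-0.1],0,0.06],[[0,0,-0.13],0,0.06],[[0,0,-0.13],0,0.06],[[0,0,-0.13],0,0.06]]'
python3 - <<'E'
from h import *
snap('wrist','w3')
X,p=cloud('w3');x,y,z=[X[...,i] for i in range(3)];h=cv2.cvtColor(p,cv2.COLOR_RGB2HSV);H,S,V=[h[...,i].astype(int) for i in range(3)]
def rep(n,m): 
    P=X[m];print(n,m.sum(),np.median(P,0).round(4) if len(P) else '',cv2.minAreaRect((P[:,:2]*1000).astype(np.float32)) if len(P)>5 else '')
rep('block',(H>100)&(H<125)&(S>100)&(abs(z-.08)<.004))
rep('fin',(S<60)&(abs(z-.145)<.004)&(abs(x-.63)<.03)&(abs(y-.01)<.02))
rep('shoe',(S<60)&(V>150)&(z>.09)&(z<.108)&(y<0)&(y>-.08))
rep('end',(S<60)&(V>120)&(abs(z-.075)<.003)&(x>.67))
rep('side',(S<60)&(V>120)&(abs(z-.072)<.003)&(x>.6)&(y<-.03))
rep('gold',(H>15)&(H<32)&(S>100)&(abs(z-.13)<.01)&(y<-.08))
rep('red',((H<6)|(H>174))&(S>150)&(z>.13))
E
```

```text
time_s: 12.7
eef_pos: [0.6301, 0.0112, 0.1123]
orientation: [-0.062, -3.138, -0.006]
wrist_force: [-8.7, 6.8, 4.9]
opening: 0.0117
time_s: 13.5
eef_pos: [0.6299, 0.0113, 0.1123]
orientation: [-0.062, -3.138, -0.006]
wrist_force: [0.1, -0.4, 0.1]
opening: 0.0602
time_s: 14.1
eef_pos: [0.6302, 0.0108, 0.2421]
orientation: [-0.062, -3.138, -0.006]
wrist_force: [0.1, -0.1, -0.1]
opening: 0.0601
block 10502 [6.272e-01 4.000e-04 7.980e-02] ((628.65283203125, 3.7891769409179688), (99.21578979492188, 109.04049682617188), 87.849853515625)
fin 910 [0.6285 0.0116 0.1447] ((629.0930786132812, 11.636268615722656), (11.862022399902344, 35.8111457824707), 87.83646392822266)
shoe 1812 [ 0.5965 -0.046   0.102 ] ((596.9223022460938, -46.48596954345703), (42.627479553222656, 25.773767471313477), 87.85823059082031)
end 494 [ 0.6885 -0.0243  0.0747] ((687.7097778320312, -3.5855789184570312), (115.76288604736328, 19.956974029541016), 81.67324829101562)
side 929 [ 0.6485 -0.0529  0.072 ] ((655.14208984375, -51.522789001464844), (80.5981216430664, 26.890792846679688), 14.048662185668945)
gold 895 [ 0.5945 -0.1014  0.1305] ((595.5433349609375, -102.11567687988281), (23.671384811401367, 25.019697189331055), 68.54609680175781)
red 2953 [0.6019 0.0505 0.3137] ((579.8823852539062, -57.579803466796875), (245.03811645507812, 79.58296966552734), 62.69698715209961)
```

View pics/w3.png

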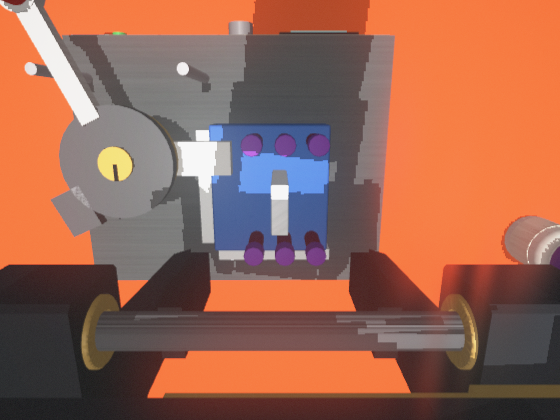

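The carrier is home. From the wrist view, the block centre in the mixer frame is about (29, 107) mm and its yaw matches. Now I go above the red post, jaws tangential.

```bash
python3 -m crank '[[[0.015,-0.02,0],-3,0.07],[[0.045,-0.053,0],-8,0.08],[[0.075,-0.09,0],-13,0.088],[[0.105,-0.125,0],-18,0.088],[[0.125,-0.15,0],-22,0.088],[[0.138,-0.164,0.02],-24.3,0.088],[[0.138,-0.164,0.037],-24.3,0.088],[[0.138,-0.164,0.037],-24.3,0.088],[[0.138,-0.164,0.037],-24.3,0.088]]'
cat >> h.py <<'E'
BO=np.array([.5955,-.102]);PSI=np.radians(-2.15)
def hand():
    """tool yaw, post-frame readings"""
    s=state();R=Ro.from_rotvec(s['orientation']).as_matrix();d=s['eef_pos'][:2]-BO
    c,sn=np.cos(PSI),np.sin(PSI);m=np.array([c*d[0]+sn*d[1],-sn*d[0]+c*d[1]])
    th=np.arctan2(m[1],-m[0]);tw=np.array([[c,-sn],[sn,c]])@[np.sin(th),np.cos(th)]
    print('t',round(s['time_s'],2),'th %.3f r %.4f z %.4f'%(th,np.hypot(*m),s['eef_pos'][2]),'Ftan %.2f'%(s['wrist_force'][:2]@tw),'F',s['wrist_force'].round(1),'Tz %.2f'%s['wrist_torque'][2],'yawerr %.1f'%np.degrees((np.arctan2(R[1,1],R[0,1])-np.arctan2(tw[1],tw[0]))),'open %.4f'%s['opening'],'q6 %.2f'%s['q'][5])
E
python3 - <<'E'
from h import *
snap('wrist','w4');hand()
X,p=cloud('w4');x,y,z=[X[...,i] for i in range(3)];h=cv2.cvtColor(p,cv2.COLOR_RGB2HSV);H,S,V=[h[...,i].astype(int) for i in range(3)]
m=((H<8)|(H>172))&(S>150)&(z>.13)&(z<.19)&(abs(x-.485)<.04)&(abs(y+.1475)<.04)
P=X[m];print(m.sum());r=cv2.minAreaRect((P[P[:,2]>P[:,2].max()-.004][:,:2]*1000).astype(np.float32));print(P[:,2].max(),r,rel([r[0][0]/1000,r[0][1]/1000,.141]))
E
```

```text
time_s: 15.05
eef_pos: [0.4854, -0.1472, 0.2037]
orientation: [0.6, -3.079, -0.009]
wrist_force: [0.9, 0.6, 0.8]
opening: 0.0878
t 15.1 th -0.428 r 0.1187 z 0.2043 Ftan -0.17 F [-0.3 -0.3 -0.1] Tz 0.01 yawerr -0.3 open 0.0884 q6 -2.48
1416
0.17344374369761584 ((484.1589050292969, -148.36746215820312), (18.02618980407715, 17.020015716552734), 22.132905960083008) [ 0.00171866 -0.00084912  0.06329477]
```

View pics/w4.png

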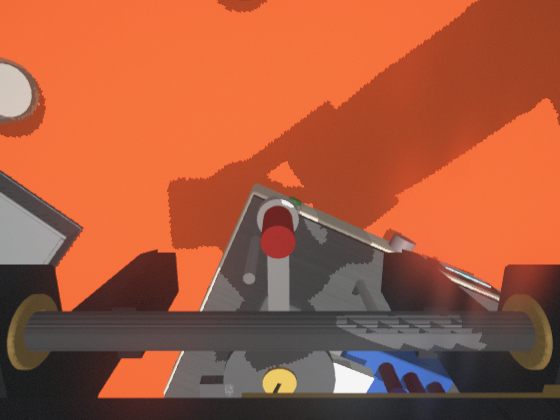

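The post is centred between the open fingers (red top at about (278,240)), and the offset is 1–2 mm. I'll descend and close loosely around it.

```bash
python3 -m crank '[[[0.0017,-0.001,0.03],0,0.088],[[0.0017,-0.001,0.055],0,0.088],[[0.0017,-0.001,0.064],0,0.06],[[0.0017,-0.001,0.064],0,0.04],[[0.0017,-0.001,0.064],0,0.0215],[[0.0017,-0.001,0.064],0,0.0215],[[0.0017,-0.001,0.064],0,0.0215],[[0.0017,-0.001,0.064],0,0.0215],[[0.0017,-0.001,0.064],0,0.0215],[[0.0017,-0.001,0.064],0,0.0215]]' 40; python3 -c "from h import *;hand();print(state()['q'])"
```

```text
time_s: 16.1
eef_pos: [0.4843, -0.1485, 0.1404]
orientation: [0.601, -3.08, -0.008]
wrist_force: [0.3, 0.1, -0.3]
opening: 0.026
t 16.1 th -0.434 r 0.1206 z 0.1404 Ftan -0.02 F [ 0.3  0.1 -0.3] Tz -0.01 yawerr -0.6 open 0.0260 q6 -2.49
[-5.30021634e-01  3.77293301e-01  1.68221784e+00  1.67233551e-03
  1.08794001e+00 -2.48681871e+00]
```

```bash
python3 -m crank '[[[-0.0005,0.0105,0],5,0.0215],[[-0.0018,0.0208,0],10,0.0215],[[-0.0041,0.0311,0],15,0.0215],[[-0.0072,0.041,0],20,0.0215],[[-0.0112,0.0507,0],25,0.0215],[[-0.0112,0.0507,0],25,0.0215]]'; python3 -c "from h import *;hand()"
```

```text
time_s: 16.7
eef_pos: [0.4754, -0.0974, 0.1406]
orientation: [-0.083, -3.136, -0.004]
wrist_force: [-1.7, -5.3, -2.0]
opening: 0.0213
t 16.7 th 0.000 r 0.1202 z 0.1406 Ftan -5.31 F [-1.7 -5.3 -2. ] Tz -0.02 yawerr -0.8 open 0.0213 q6 -1.96
```

```bash
python3 -m crank '[[[-0.0005,0.0105,0],5,0.0215],[[-0.0018,0.0208,0],10,0.0215],[[-0.0041,0.0311,0],15,0.0215],[[-0.0072,0.041,0],20,0.0215],[[-0.0112,0.0507,0],25,0.0215],[[-0.0131,0.0545,0],27,0.0215],[[-0.0131,0.0545,0],27,0.0215]]'; python3 -c "from h import *;hand()"
```

```text
time_s: 17.4
eef_pos: [0.4906, -0.044, 0.1405]
orientation: [-0.812, -3.027, 0.001]
wrist_force: [-4.8, -5.5, 1.8]
opening: 0.0212
t 17.4 th 0.468 r 0.1198 z 0.1405 Ftan -7.16 F [-4.8 -5.5  1.8] Tz -0.05 yawerr -1.1 open 0.0212 q6 -1.37
```

```bash
python3 -m crank '[[[-0.0005,-0.0105,0],-5,0.0215],[[-0.0018,-0.0208,0],-10,0.0215],[[-0.0041,-0.0311,0],-15,0.0215],[[-0.0072,-0.041,0],-20,0.0215],[[-0.0112,-0.0507,0],-25,0.0215],[[-0.0161,-0.06,0],-30,0.0215],[[-0.0217,-0.0688,0],-35,0.0215],[[-0.0281,-0.0771,0],-40,0.0215],[[-0.0351,-0.0849,0],-45,0.0215],[[-0.0429,-0.0919,0],-50,0.0215],[[-0.0502,-0.0976,0],-54.5,0.0215],[[-0.0502,-0.0976,0],-54.5,0.0215]]'; python3 -c "from h import *;hand()"
```

```text
time_s: 18.6
eef_pos: [0.4854, -0.1543, 0.1403]
orientation: [0.664, -3.064, -0.004]
wrist_force: [-0.0, 0.2, 1.0]
opening: 0.0214
t 18.6 th -0.481 r 0.1219 z 0.1403 Ftan 0.17 F [-0.   0.2  1. ] Tz -0.02 yawerr -0.9 open 0.0214 q6 -2.53
```

```bash
python3 -m crank '[[[-0.0006,0.0105,0],5,0.0215],[[-0.0022,0.0208,0],10,0.0215],[[-0.0046,0.0311,0],15,0.0215],[[-0.0077,0.041,0],20,0.0215],[[-0.0077,0.041,0],20,0.0215],[[-0.0077,0.041,0],20,0.0215]]'; python3 -c "from h import *;hand()"; python3 -m crank '[[[-0.0002,0.0053,0],2.5,0.0215],[[-0.0005,0.0105,0],5,0.0215],[[-0.0011,0.0157,0],7.5,0.0215],[[-0.0018,0.0208,0],10,0.0215],[[-0.0018,0.0208,0],10,0.0215],[[-0.0018,0.0208,0],10,0.0215]]'; python3 -c "from h import *;hand()"
```

```text
time_s: 19.2
eef_pos: [0.475, -0.1139, 0.1403]
orientation: [0.119, -3.131, 0.0]
wrist_force: [-1.8, -4.5, -1.0]
opening: 0.0214
t 19.2 th -0.136 r 0.1211 z 0.1403 Ftan -4.35 F [-1.8 -4.5 -1. ] Tz -0.01 yawerr -1.3 open 0.0214 q6 -2.12
time_s: 19.8
eef_pos: [0.4748, -0.0936, 0.1403]
orientation: [-0.158, -3.129, 0.004]
wrist_force: [-1.7, -7.4, -1.4]
opening: 0.0209
t 19.8 th 0.032 r 0.1210 z 0.1403 Ftan -7.48 F [-1.7 -7.4 -1.4] Tz -0.00 yawerr -1.8 open 0.0209 q6 -1.90
```

```bash
cat >> h.py <<'E'
def avg(n=4):
    for i in range(n): hand(); camera('wrist')
    hand()
E
python3 -c "from h import *;avg()"; python3 -m crank '[[[-0.0001,0.0026,0],1.2,0.0215],[[-0.0002,0.0053,0],2.5,0.0215],[[-0.0003,0.0078,0],3.7,0.0215],[[-0.0005,0.0105,0],5,0.0215],[[-0.0005,0.0105,0],5,0.0215]]'; python3 -c "from h import *;avg()"
```

```text
t 19.8 th 0.032 r 0.1210 z 0.1403 Ftan -7.48 F [-1.7 -7.4 -1.4] Tz -0.00 yawerr -1.8 open 0.0209 q6 -1.90
t 19.85 th 0.031 r 0.1210 z 0.1402 Ftan -6.33 F [-1.6 -6.2 -1.6] Tz -0.01 yawerr -1.8 open 0.0211 q6 -1.90
t 19.9 th 0.031 r 0.1210 z 0.1403 Ftan -6.85 F [-2.4 -6.7 -1.2] Tz -0.00 yawerr -1.8 open 0.0214 q6 -1.90
t 19.95 th 0.031 r 0.1210 z 0.1403 Ftan -6.25 F [-2.1 -6.1 -1.5] Tz -0.03 yawerr -1.8 open 0.0215 q6 -1.90
t 20.0 th 0.031 r 0.1210 z 0.1402 Ftan -7.13 F [-1.9 -7.  -1.8] Tz 0.01 yawerr -1.8 open 0.0217 q6 -1.90
time_s: 20.5
eef_pos: [0.476, -0.0839, 0.1402]
orientation: [-0.298, -3.119, 0.009]
wrist_force: [-1.8, -7.2, -0.1]
opening: 0.0216
t 20.5 th 0.113 r 0.1208 z 0.1402 Ftan -7.43 F [-1.8 -7.2 -0.1] Tz -0.05 yawerr -2.3 open 0.0216 q6 -1.79
t 20.55 th 0.112 r 0.1208 z 0.1402 Ftan -7.70 F [-1.8 -7.5 -0.6] Tz -0.10 yawerr -2.3 open 0.0212 q6 -1.79
t 20.6 th 0.112 r 0.1208 z 0.1402 Ftan -7.85 F [-2.1 -7.6 -1.3] Tz 0.03 yawerr -2.3 open 0.0214 q6 -1.79
t 20.65 th 0.112 r 0.1208 z 0.1402 Ftan -6.84 F [-2.6 -6.5 -1. ] Tz 0.03 yawerr -2.3 open 0.0213 q6 -1.79
t 20.7 th 0.112 r 0.1208 z 0.1402 Ftan -7.45 F [-1.7 -7.3 -0.8] Tz -0.03 yawerr -2.4 open 0.0214 q6 -1.79
```

```bash
python3 - <<'E'
from h import *
snap('top','t5');snap('scene','s5');snap('scene','s5b')
for f in ('top0','t5','scene0','s5'):
    X,p=cloud(f);x,y,z=[X[...,i] for i in range(3)]
    m=(abs(x-.597)<.009)&(y<-.030)&(y>-.055)&(z>.075)&(z<.12);print(f,m.sum(),np.sort(z[m]).round(4)[::max(1,m.sum()//10)])
E
```

```text
top0 52 [0.0771 0.0967 0.098  0.1    0.1014 0.1026 0.1036 0.1046 0.106  0.1067
 0.108 ]
t5 0 []
scene0 55 [0.0883 0.0991 0.0997 0.1005 0.1013 0.1015 0.102  0.1023 0.1027 0.1034
 0.1041]
s5 49 [0.0783 0.0936 0.0938 0.0943 0.0949 0.0952 0.0952 0.0955 0.0964 0.0968
 0.0976 0.0987 0.0997]
```

Shoe top is down to about 95.3 mm from about 101.8, so roughly 3 mm of gap remains and this is still free running, with a held pull of about 7 N. I'll continue.

```bash
python3 -m crank '[[[-0.0002,0.0053,0],3,0.0215],[[-0.0006,0.0105,0],6,0.0215],[[-0.0012,0.0157,0],9,0.0215],[[-0.002,0.0208,0],11.5,0.0215],[[-0.002,0.0208,0],11.5,0.0215]]'; python3 -c "from h import *;avg(3)"; python3 -m crank '[[[-0.0002,0.0053,0],2.7,0.0215],[[-0.0005,0.0105,0],5.3,0.0215],[[-0.0012,0.0157,0],8,0.0215],[[-0.0019,0.0208,0],10.5,0.0215],[[-0.0019,0.0208,0],10.5,0.0215]]'; python3 -c "from h import *;avg(3)"
```

```text
time_s: 21.35
eef_pos: [0.4812, -0.0642, 0.1401]
orientation: [-0.613, -3.072, 0.013]
wrist_force: [-5.0, -5.3, 1.3]
opening: 0.0215
t 21.35 th 0.282 r 0.1203 z 0.1401 Ftan -6.59 F [-5.  -5.3  1.3] Tz -0.06 yawerr -4.3 open 0.0215 q6 -1.54
t 21.4 th 0.281 r 0.1203 z 0.1401 Ftan -6.44 F [-4.6 -5.3  2.4] Tz -0.03 yawerr -4.3 open 0.0219 q6 -1.54
t 21.45 th 0.280 r 0.1203 z 0.1401 Ftan -6.85 F [-4.3 -5.8  1.7] Tz -0.04 yawerr -4.3 open 0.0217 q6 -1.54
t 21.5 th 0.280 r 0.1203 z 0.1401 Ftan -6.62 F [-4.1 -5.6  1.5] Tz -0.04 yawerr -4.3 open 0.0209 q6 -1.54
time_s: 22.0
eef_pos: [0.4897, -0.0459, 0.1399]
orientation: [-0.894, -3.0, 0.017]
wrist_force: [-7.6, -4.4, 4.4]
opening: 0.0214
t 22.0 th 0.450 r 0.1198 z 0.1399 Ftan -7.44 F [-7.6 -4.4  4.4] Tz -0.04 yawerr -5.2 open 0.0214 q6 -1.31
t 22.05 th 0.449 r 0.1198 z 0.1399 Ftan -8.21 F [-7.3 -5.4  5. ] Tz -0.06 yawerr -5.2 open 0.0216 q6 -1.31
t 22.1 th 0.448 r 0.1198 z 0.1399 Ftan -6.93 F [-8.2 -3.5  3.7] Tz -0.06 yawerr -5.3 open 0.0215 q6 -1.31
t 22.15 th 0.448 r 0.1198 z 0.1399 Ftan -7.70 F [-7.5 -4.7  3.6] Tz -0.03 yawerr -5.3 open 0.0215 q6 -1.31
```

```bash
python3 -m crank '[[[-0.0015,-0.0104,0],-6,0.0215],[[-0.0037,-0.0206,0],-12,0.0215],[[-0.0069,-0.0306,0],-18,0.0215],[[-0.0109,-0.0402,0],-24,0.0215],[[-0.0158,-0.0495,0],-29.5,0.0215],[[-0.0215,-0.0583,0],-35,0.0215],[[-0.0279,-0.0665,0],-40,0.0215],[[-0.0351,-0.0742,0],-45,0.0215],[[-0.0428,-0.0813,0],-50,0.0215],[[-0.0529,-0.0888,0],-56,0.0215],[[-0.0529,-0.0888,0],-56,0.0215]]'; python3 - <<'E'
from h import *
avg(1)
for f in ('s6','s6b'):
    snap('scene',f)
    X,p=cloud(f);x,y,z=[X[...,i] for i in range(3)]
    m=(abs(x-.597)<.009)&(y<-.030)&(y>-.055)&(z>.075)&(z<.12);print(f,m.sum(),np.sort(z[m]).round(4)[::max(1,m.sum()//10)])
E
```

```text
time_s: 23.25
eef_pos: [0.4854, -0.1499, 0.1406]
orientation: [0.617, -3.065, 0.007]
wrist_force: [-0.7, -0.2, 0.7]
opening: 0.0216
t 23.25 th -0.448 r 0.1200 z 0.1406 Ftan 0.13 F [-0.7 -0.2  0.7] Tz 0.01 yawerr -0.7 open 0.0216 q6 -2.48
t 23.3 th -0.443 r 0.1200 z 0.1406 Ftan 0.49 F [ 0.1  0.6 -0.2] Tz 0.02 yawerr -0.6 open 0.0215 q6 -2.48
s6 53 [0.0768 0.0917 0.0927 0.093  0.0934 0.0938 0.0945 0.095  0.0957 0.0966
 0.0976]
s6b 50 [0.0906 0.0918 0.0924 0.0929 0.0934 0.0937 0.0942 0.0945 0.095  0.0958]
```

```bash
python3 -m crank '[[[-0.0005,0.0105,0],5,0.0215],[[-0.0018,0.0208,0],10,0.0215],[[-0.0041,0.0311,0],15,0.0215],[[-0.0041,0.0311,0],15,0.0215]]'; python3 -c "from h import *;avg(2)"; python3 -m crank '[[[-0.0001,0.0026,0],1.2,0.0215],[[-0.0002,0.0053,0],2.5,0.0215],[[-0.0003,0.0078,0],3.7,0.0215],[[-0.0005,0.0105,0],5,0.0215],[[-0.0005,0.0105,0],5,0.0215]]'; python3 -c "from h import *;avg(3)"
```

```text
time_s: 23.8
eef_pos: [0.4768, -0.1179, 0.1407]
orientation: [0.205, -3.121, 0.012]
wrist_force: [1.0, -3.6, -2.6]
opening: 0.0216
t 23.8 th -0.170 r 0.1197 z 0.1407 Ftan -3.67 F [ 1.  -3.6 -2.6] Tz -0.01 yawerr -0.1 open 0.0216 q6 -2.17
t 23.85 th -0.172 r 0.1197 z 0.1407 Ftan -2.54 F [ 0.2 -2.5 -1.6] Tz -0.01 yawerr -0.1 open 0.0217 q6 -2.17
t 23.9 th -0.173 r 0.1198 z 0.1407 Ftan -1.97 F [ 1.  -1.9 -1.2] Tz -0.05 yawerr -0.1 open 0.0218 q6 -2.17
time_s: 24.4
eef_pos: [0.4761, -0.1083, 0.1407]
orientation: [0.07, -3.127, 0.014]
wrist_force: [1.5, -7.4, -2.6]
opening: 0.0218
t 24.4 th -0.090 r 0.1196 z 0.1407 Ftan -7.43 F [ 1.5 -7.4 -2.6] Tz 0.01 yawerr -0.5 open 0.0218 q6 -2.06
t 24.45 th -0.091 r 0.1196 z 0.1407 Ftan -7.16 F [ 0.6 -7.1 -2.4] Tz 0.03 yawerr -0.4 open 0.0216 q6 -2.07
t 24.5 th -0.091 r 0.1196 z 0.1407 Ftan -7.31 F [-0.2 -7.3 -2. ] Tz 0.01 yawerr -0.5 open 0.0215 q6 -2.07
t 24.55 th -0.091 r 0.1196 z 0.1407 Ftan -7.28 F [ 0.1 -7.3 -2.1] Tz 0.05 yawerr -0.5 open 0.0215 q6 -2.07
```

```bash
python3 -m crank '[[[-0.0001,0.0026,0],1.2,0.0215],[[-0.0002,0.0053,0],2.5,0.0215],[[-0.0003,0.0078,0],3.7,0.0215],[[-0.0003,0.0078,0],3.7,0.0215]]'; python3 -c "from h import *;avg(2)"; python3 -m crank '[[[-0.0001,0.0026,0],1.2,0.0215],[[-0.0002,0.0053,0],2.5,0.0215],[[-0.0003,0.0078,0],3.7,0.0215],[[-0.0003,0.0078,0],3.7,0.0215]]'; python3 -c "from h import *;avg(2)"
```

```text
time_s: 24.95
eef_pos: [0.476, -0.1012, 0.1407]
orientation: [-0.033, -3.128, 0.017]
wrist_force: [0.6, -7.0, -1.7]
opening: 0.0216
t 24.95 th -0.031 r 0.1195 z 0.1407 Ftan -6.97 F [ 0.6 -7.  -1.7] Tz 0.03 yawerr -0.8 open 0.0216 q6 -1.98
t 25.0 th -0.031 r 0.1195 z 0.1407 Ftan -7.02 F [ 1.4 -7.  -1.2] Tz -0.00 yawerr -0.8 open 0.0215 q6 -1.98
t 25.05 th -0.032 r 0.1195 z 0.1406 Ftan -7.24 F [ 0.4 -7.2 -2.3] Tz 0.01 yawerr -0.8 open 0.0217 q6 -1.98
time_s: 25.45
eef_pos: [0.4764, -0.094, 0.1406]
orientation: [-0.136, -3.126, 0.02]
wrist_force: [-0.6, -7.4, -2.6]
opening: 0.0217
t 25.45 th 0.029 r 0.1194 z 0.1406 Ftan -7.38 F [-0.6 -7.4 -2.6] Tz 0.08 yawerr -1.1 open 0.0217 q6 -1.90
t 25.5 th 0.029 r 0.1194 z 0.1406 Ftan -7.40 F [-1.6 -7.3 -1.4] Tz 0.02 yawerr -1.1 open 0.0215 q6 -1.90
t 25.55 th 0.028 r 0.1194 z 0.1406 Ftan -7.66 F [-0.6 -7.6 -1.8] Tz 0.07 yawerr -1.2 open 0.0216 q6 -1.90
```

```bash
python3 -m crank '[[[-0.0001,0.0026,0],1.2,0.0215],[[-0.0002,0.0053,0],2.5,0.0215],[[-0.0002,0.0078,0],3.5,0.0215],[[-0.0002,0.0078,0],3.5,0.0215]]'; python3 -c "from h import *;avg(2)"; python3 -m crank '[[[-0.0001,0.0026,0],1.2,0.0215],[[-0.0002,0.0053,0],2.5,0.0215],[[-0.0002,0.0078,0],3.5,0.0215],[[-0.0002,0.0078,0],3.5,0.0215]]'; python3 -c "from h import *;avg(2)"
```

```text
time_s: 25.95
eef_pos: [0.4771, -0.0869, 0.1406]
orientation: [-0.233, -3.12, 0.023]
wrist_force: [-0.1, -7.3, -0.4]
opening: 0.0216
t 25.95 th 0.089 r 0.1193 z 0.1406 Ftan -7.28 F [-0.1 -7.3 -0.4] Tz 0.00 yawerr -1.3 open 0.0216 q6 -1.82
t 26.0 th 0.088 r 0.1193 z 0.1406 Ftan -7.70 F [-0.4 -7.7 -1.2] Tz 0.02 yawerr -1.3 open 0.0215 q6 -1.82
t 26.05 th 0.088 r 0.1193 z 0.1406 Ftan -7.12 F [-0.8 -7.1 -1.7] Tz 0.02 yawerr -1.3 open 0.0214 q6 -1.83
time_s: 26.45
eef_pos: [0.4783, -0.0799, 0.1406]
orientation: [-0.33, -3.112, 0.027]
wrist_force: [-1.1, -6.7, -0.2]
opening: 0.0217
t 26.45 th 0.149 r 0.1193 z 0.1406 Ftan -6.75 F [-1.1 -6.7 -0.2] Tz 0.02 yawerr -1.4 open 0.0217 q6 -1.75
t 26.5 th 0.148 r 0.1192 z 0.1406 Ftan -7.66 F [-1.5 -7.5 -0.5] Tz 0.09 yawerr -1.4 open 0.0215 q6 -1.75
t 26.55 th 0.148 r 0.1193 z 0.1405 Ftan -7.11 F [-1.5 -7.  -1.1] Tz 0.03 yawerr -1.4 open 0.0217 q6 -1.75
```

```bash
python3 -m crank '[[[-0.0001,0.0026,0],1.2,0.0215],[[-0.0002,0.0053,0],2.5,0.0215],[[-0.0002,0.0078,0],3.5,0.0215],[[-0.0002,0.0078,0],3.5,0.0215]]'; python3 -c "from h import *;avg(2)"; python3 -m crank '[[[-0.0001,0.0026,0],1.2,0.0215],[[-0.0002,0.0053,0],2.5,0.0215],[[-0.0002,0.0078,0],3.5,0.0215],[[-0.0002,0.0078,0],3.5,0.0215]]'; python3 -c "from h import *;avg(2)"
```

```text
time_s: 26.95
eef_pos: [0.4799, -0.0729, 0.1405]
orientation: [-0.427, -3.1, 0.03]
wrist_force: [-1.7, -7.7, -0.0]
opening: 0.0214
t 26.95 th 0.209 r 0.1192 z 0.1405 Ftan -7.87 F [-1.7 -7.7 -0. ] Tz 0.01 yawerr -1.5 open 0.0214 q6 -1.67
t 27.0 th 0.209 r 0.1192 z 0.1405 Ftan -8.08 F [-1.  -8.1 -0.3] Tz 0.07 yawerr -1.5 open 0.0217 q6 -1.67
t 27.05 th 0.208 r 0.1192 z 0.1405 Ftan -7.79 F [-2.7 -7.3 -0.1] Tz 0.02 yawerr -1.6 open 0.0214 q6 -1.67
time_s: 27.45
eef_pos: [0.4819, -0.0663, 0.1405]
orientation: [-0.523, -3.085, 0.033]
wrist_force: [-2.8, -8.5, 0.3]
opening: 0.0215
t 27.45 th 0.267 r 0.1191 z 0.1405 Ftan -8.97 F [-2.8 -8.5  0.3] Tz 0.09 yawerr -1.8 open 0.0215 q6 -1.59
t 27.5 th 0.267 r 0.1191 z 0.1405 Ftan -9.48 F [-3.4 -8.9 -0.4] Tz 0.06 yawerr -1.8 open 0.0216 q6 -1.59
t 27.55 th 0.266 r 0.1191 z 0.1405 Ftan -8.71 F [-3.  -8.2 -0.4] Tz -0.00 yawerr -1.8 open 0.0217 q6 -1.59
```

```bash
python3 -m crank '[[[-0.0001,0.0026,0],1.2,0.0215],[[-0.0002,0.005,0],2.4,0.0215],[[-0.0002,0.0072,0],3.2,0.0215],[[-0.0002,0.0072,0],3.2,0.0215]]'; python3 -c "from h import *;avg(4)"
```

```text
time_s: 27.95
eef_pos: [0.484, -0.0606, 0.1404]
orientation: [-0.61, -3.069, 0.038]
wrist_force: [-3.9, -10.0, 0.6]
opening: 0.0215
t 27.95 th 0.318 r 0.1189 z 0.1404 Ftan -10.71 F [ -3.9 -10.    0.6] Tz 0.01 yawerr -2.1 open 0.0215 q6 -1.52
t 28.0 th 0.317 r 0.1190 z 0.1404 Ftan -10.75 F [ -3.8 -10.1   1.5] Tz 0.04 yawerr -2.1 open 0.0213 q6 -1.52
t 28.05 th 0.317 r 0.1190 z 0.1404 Ftan -10.45 F [-3.8 -9.7  0.2] Tz 0.05 yawerr -2.2 open 0.0215 q6 -1.52
t 28.1 th 0.317 r 0.1190 z 0.1404 Ftan -9.80 F [-3.8 -9.1  1.3] Tz 0.03 yawerr -2.2 open 0.0215 q6 -1.52
t 28.15 th 0.317 r 0.1190 z 0.1404 Ftan -10.46 F [-3.7 -9.8  0.1] Tz 0.01 yawerr -2.2 open 0.0212 q6 -1.52
```

The held pull is about 10.4 N, which is 3.1 N above my measured free-running 7.3 N (about 60 N of clamping). I stop here and let go.

```bash
python3 -m crank '[[[0,-0.001,0],0,0.0215],[[0,-0.002,0],0,0.03],[[0,-0.002,0],0,0.04],[[0,-0.002,0],0,0.05],[[0,-0.002,0],0,0.05],[[0,-0.002,0],0,0.05],[[0,-0.002,0],0,0.05]]';  python3 -m crank '[[[0,0,-0.01],0,0.05],[[0,0,-0.04],0,0.05],[[0,0,-0.08],0,0.05],[[0,0,-0.12],0,0.05],[[0.01,0,-0.15],0,0.05],[[0.01,0,-0.15],0,0.05],[[0.01,0,-0.15],0,0.05]]'
python3 - <<'E'
from h import *
hand();snap('top','t9');snap('scene','s9');snap('wrist','w9')
for f in ('w9','t9'):
    X,p=cloud(f);x,y,z=[X[...,i] for i in range(3)];h=cv2.cvtColor(p,cv2.COLOR_RGB2HSV);H,S,V=[h[...,i].astype(int) for i in range(3)]
    for n,m in (('block',(H>100)&(H<125)&(S>100)&(abs(z-.08)<.005)&(abs(x-.63)<.09)&(abs(y)<.09)),('fin',(S<70)&(abs(z-.145)<.006)&(abs(x-.63)<.03)&(abs(y-.01)<.02)),('shoe',(abs(x-.597)<.01)&(y<-.03)&(y>-.055)&(z>.075)&(z<.12))):
        P=X[m]; print(f,n,m.sum(),np.median(P,0).round(4) if len(P) else '',cv2.minAreaRect((P[:,:2]*1000).astype(np.float32)) if len(P)>5 else '')
a=load('t9')['p'];b=load('s9')['p']
cv2.imwrite('pics/v9.png',np.hstack([cv2.resize(a[:,60:480],(400,400)),cv2.resize(b[:,60:480],(400,400))])[:,:,::-1])
E
```

```text
time_s: 28.85
eef_pos: [0.4832, -0.0625, 0.1405]
orientation: [-0.61, -3.069, 0.038]
wrist_force: [0.1, -2.0, -0.0]
opening: 0.05
time_s: 29.55
eef_pos: [0.4763, -0.0552, 0.2908]
orientation: [-0.61, -3.07, 0.037]
wrist_force: [0.3, 0.9, -0.1]
opening: 0.0499
t 29.55 th 0.337 r 0.1281 z 0.2908 Ftan 0.92 F [ 0.3  0.9 -0.1] Tz 0.06 yawerr -1.0 open 0.0499 q6 -1.52
w9 block 1304 [0.5854 0.0285 0.0797] ((586.4117431640625, 12.228214263916016), (100.22381591796875, 70.12796020507812), 48.40568161010742)
w9 fin 0  
w9 shoe 156 [ 0.5947 -0.0507  0.0915] ((596.8077392578125, -49.14784240722656), (19.5082950592041, 11.639874458312988), 0.17661722004413605)
t9 block 114 [0.6487 0.0447 0.0805] ((641.0355834960938, 48.85763168334961), (25.832239151000977, 93.83328247070312), 70.57908630371094)
t9 fin 0  
t9 shoe 0
```

View pics/v9.png

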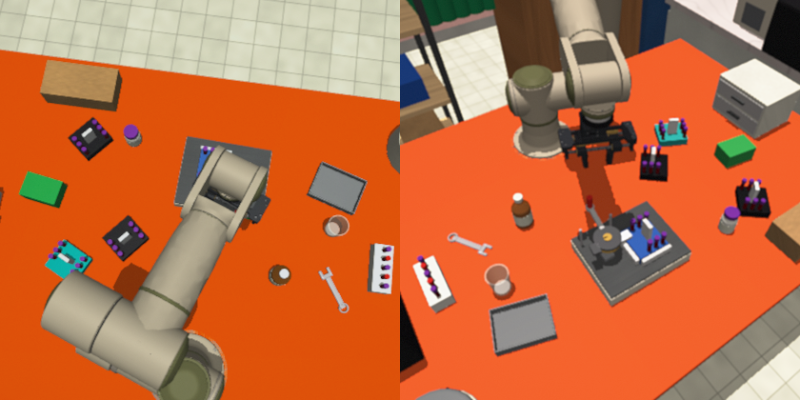

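```bash
python3 - <<'E'
from h import *
X,p=cloud('s9');x,y,z=[X[...,i] for i in range(3)];h=cv2.cvtColor(p,cv2.COLOR_RGB2HSV);H,S,V=[h[...,i].astype(int) for i in range(3)]
m=(H>124)&(H<152)&(S>60)&(z>.117)&(z<.13)&(abs(x-.63)<.08)&(abs(y-.02)<.08)
n,l,st,ce=cv2.connectedComponentsWithStats(m.astype(np.uint8))
C=[X[l==i].mean(0) for i in range(1,n) if st[i,4]>3];print(np.round(C,4))
M=np.array([[np.cos(PSI),-np.sin(PSI)],[np.sin(PSI),np.cos(PSI)]])
print('expected',[(BO+M@[.03+a,.107+b]).round(4).tolist() for a in(-.042,.042) for b in(-.012,.012,.036)])
sign_off()
E
```

```text
[[ 0.5875  0.0378  0.1234]
 [ 0.5867  0.0139  0.1237]
 [ 0.5858 -0.0103  0.1232]
 [ 0.672   0.0344  0.1235]
 [ 0.6711  0.0108  0.1242]
 [ 0.6696 -0.013   0.1239]]
expected [[0.5871, -0.0066], [0.588, 0.0174], [0.5889, 0.0413], [0.671, -0.0098], [0.6719, 0.0142], [0.6728, 0.0382]]
the job is handed in; nothing more can be done
```

I gripped the carrier by its fin (the first close was too short, so I regripped), slid it under the shoe against both stops and clamped it in three forward strokes. The job was handed in at about 30 s of the 72 s allowed, with no verdict reported.

- **Seating:** I felt contact at the side stop (about 7 N) and at the end stop (about 9 N). A wrist-camera fit before clamping put the carrier at about (29, 107) mm in the mixer frame, against a home of (30, 107), parallel to the mixer.
- **Clamping:** The held pull rose from a steady 7.3 N to about 10.4 N, so roughly 60 N of clamping. Shoe top was at 91.5 mm, which matches contact with the carrier.
- **After release:** The wrist force was near zero, with the gripper open and well above everything. The bystanders look untouched in the last picture.

**Checks that disagreed:**
- My free-running pull read about 7 N, not the stated 5–6 N, and the final 10.4 N is above the stated 8–9.5 N range. I went by the rise above free running. If I take the stated absolute values instead, the clamping would be about 100 N, still within 40–140 N.
- The last scene-camera check put the tube caps 1–3 mm off home in x and about 3.5 mm off in y. This is within the 6 mm tolerance, and I put it down to calibration and only seeing the caps from one side. The wrist camera could not see enough of the carrier to confirm its final position.

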